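Line up the reagent bottles by height on the staging rail

TASK

Line up the four amber reagent bottles by height on the rail, one standing upright in the middle of each dark pad: the shortest on the pad next to the green block, then each taller than the last, with the tallest at the end away from the green block. Leave the small steel cup where it stands.

Things in the scene. Friction and masses are not known exactly. Their poses are not given: they have to be found in the camera images.
- red_center (a point): Centre (on the axis, half-way up) of the shortest of four loose round amber reagent bottles: red screw cap, white band, 36 mm in diameter, 50 mm tall, so this point is 25 mm above its underside. Its glass side is straight up to 34 mm above the underside and narrows above that to the 26 mm wide cap. Its z axis points up along the bottle; its yaw means nothing. It stands on the table nearer the robot than the rail.
- white_center (a point): Centre (on the axis, half-way up) of the second shortest of four loose round amber reagent bottles: white screw cap, white band, 42 mm in diameter, 66 mm tall, so this point is 33 mm above its underside. Its glass side is straight up to 46 mm above the underside and narrows above that to the 30 mm wide cap. Its z axis points up along the bottle; its yaw means nothing. It stands on the table nearer the robot than the rail.
- blue_center (a point): Centre (on the axis, half-way up) of the second tallest of four loose round amber reagent bottles: blue screw cap, white band, 48 mm in diameter, 84 mm tall, so this point is 42 mm above its underside. Its glass side is straight up to 60 mm above the underside and narrows above that to the 35 mm wide cap. Its z axis points up along the bottle; its yaw means nothing. It stands on the table nearer the robot than the rail.
- yellow_center (a point): Centre (on the axis, half-way up) of the tallest of four loose round amber reagent bottles: yellow screw cap, white band, 54 mm in diameter, 104 mm tall, so this point is 52 mm above its underside. Its glass side is straight up to 78 mm above the underside and narrows above that to the 39 mm wide cap. Its z axis points up along the bottle; its yaw means nothing. It stands on the table nearer the robot than the rail.
- pad_1: Fixed dark blue round pad, 66 mm across, on the aluminium rail: the leftmost pad as seen from the robot (largest y). The origin is the centre of its top face, 8 mm above the table, where a bottle's underside comes to stand; z up, y along the rail to the left. The four alike pads are 100 mm apart in one straight row down the middle of the rail, which is fixed, 470 mm long, 90 mm wide and 6 mm high.
- pad_2: Fixed dark blue round pad, 66 mm across, on the aluminium rail: the second pad from the left. The origin is the centre of its top face, 8 mm above the table, where a bottle's underside comes to stand; z up, y along the rail to the left. The four alike pads are 100 mm apart in one straight row down the middle of the rail, which is fixed, 470 mm long, 90 mm wide and 6 mm high.
- pad_3: Fixed dark blue round pad, 66 mm across, on the aluminium rail: the third pad from the left. The origin is the centre of its top face, 8 mm above the table, where a bottle's underside comes to stand; z up, y along the rail to the left. The four alike pads are 100 mm apart in one straight row down the middle of the rail, which is fixed, 470 mm long, 90 mm wide and 6 mm high.
- pad_4: Fixed dark blue round pad, 66 mm across, on the aluminium rail: the rightmost pad (smallest y). The origin is the centre of its top face, 8 mm above the table, where a bottle's underside comes to stand; z up, y along the rail to the left. The four alike pads are 100 mm apart in one straight row down the middle of the rail, which is fixed, 470 mm long, 90 mm wide and 6 mm high.
- green_block: Fixed green block, 40 x 22 mm and 30 mm high, at one end of the rail, 65 mm beyond the centre of the end pad; it may be at the left or the right end (a grey block of the same size is at the other end). It marks where the row starts. Origin at the centre of its underside, 6 mm above the table.
- steel_cup: Small open steel cup, 50 mm across the rim and 40 mm high, loose, standing on the table among the bottles. It is not part of the row and is to stay where it is. Origin at the centre of its underside.

How it is judged:
By the outcome, as a careful person would: the job done as asked, in the order asked, and still so for the second after the job is handed in, with the robot touching nothing.
It also fails if it takes over 99 s, if anything falls off the work surface, if the arm or the gripper's body presses on something with over 40 N, if the wrist force passes 120 N, or if a joint passes its speed limit or range.

ROBOT

A 7-joint arm with a two-finger parallel gripper is mounted at the origin on the work surface. World frame = base frame: x ahead of the robot, y to its left, z up, the work surface at z = 0. Lengths are in m, angles in rad, forces in N, time in s.
With the tool pointing down it reaches from about 0.425 to 0.925 m from the base axis. Payload 6.8 kg.
Tool frame: the origin (TCP) lies on the centre line of the jaws, within the pads' length; the fingertips stand 11 mm ahead of it and the grasp point (between the pads) lies 8 mm behind it (robot.tcp_to_tips is the z of the fingertips in the tool frame, in m); z points along the fingers, y is the direction in which the jaws open and shut (so a half turn about z gives the same grasp; the last joint's range is limited). The gripper opens to 88 mm and grips with 3 to 60 N. Pads are 20 mm wide; open, the fingers measure 115 mm over their backs; the gripper's body (75 mm by 178 mm) begins 61 mm behind the grasp point.
Start: joints at [-1.278, 0.477, 0.022, 1.555, -0.011, 1.109, -0.083], TCP at [0.263, 0.622, 0.234] pointing down, gripper open.
Joint ranges: [-2.96, 2.96], [-0.34, 2.1], [-1.41, 1.46], [0.24, 2.44], [-1.37, 4.51], [0.17, 1.92], [-2.96, 2.96]. Speed limits (rad/s): [2.39, 2.39, 3.14, 3.14, 3.14, 3.14, 3.14].

INTERFACE

Orientations are given as a unit quaternion [w, x, y, z].
In Python, from bench import robot gives the robot as it stands.
- The arm moves only by the tool carry_out, never from a script. Its argument "targets" is a list that holds one entry, the list of rows, each a list of 7 numbers: the turn, a rotation vector about the world's x, y, z in rad, then the shift along the world's x, y, z in cm, then the closure, from -1 (fully open) to 1 (shut). In form: [[[ax, ay, az, x, y, z, fingers], ...]]. A call has 1 to 20 rows; each row shifts and turns the pose as measured when the row begins; what a row does not reach is not made up. A row lasts 1/12 s, in which the tool goes at most 41.7 mm and 7.16 degrees, less where a joint would pass 70% of its speed; a pose out of reach is approached as far as the arm can. A call is refused whole if a number of a shift passes 4.17 or a number of a turn 0.125, either way. A call with a gripper value outside its range is refused whole. The fingers move at their own pace and stop on an object; the grip force is fixed at half the most. Time passes only in rows, so rows that do not move let the fingers close. It gives the time, the measured TCP pose, the force and the opening at its end, in the units of the state.
- robot.state(): the state, without advancing time (a new reading comes with each control period).
- robot.camera(name): name is "side" or "top"; returns a dict with "frame" (400x640x3 uint8, blue, green, red), "fx", "fy", "cx", "cy" (pixels), "xyz" and "orientation" of the camera in the world. Camera axes: x right, y down, z forward; pixel columns grow to the right and rows downward; lengths in m; the calibration is good to about 2 mm. A picture is of the moment at which its call begins. There is no depth.
- robot.finish_job(): hands the job in, once; it reports no verdict.
The state is a dict: "time_s": time; "qpos": joint angles; "joint_velocities": joint speeds; "effort": joint torques, N m; "eef_pos": TCP position; "tcp_rot": TCP orientation; "ft_force": force on the tool from outside, world axes, zero at the start; "wrist_torque": the same for the moment, N m; "gripper_width": opening from 0.0 (shut) to 1.0 (fully open).
Only numpy, scipy, OpenCV 4.12 (cv2) and the standard library are available. Lean on these libraries where they do the work, as an engineer would, in place of code of your own. Each camera call takes 0.05 s, during which the arm holds its last target.

## Working session

There is one attempt and no reset: what is moved stays moved. The work goes in short steps, Python scripts to look and compute and a tool call to move; the robot and the scene stay as the last step left them, time stands still between calls to the robot, and variables do not carry over. Pictures are saved under pics/ and viewed, and the job is handed in when it is done.

Besides the shell and the picture viewer there is one more tool, called after "Request:" as a command line: name --argument value ..., lists and objects as JSON in quotes. carry_out: Moves the arm, as the interface text tells. Its arguments: {"type":"object","properties":{"targets":{"type":"array","items":{"type":"array","items":{"type":"array","items":{"type":"number"}}}}},"required":["targets"]}

```bash
mkdir -p pics; ls; python3 - <<'E'
from bench import robot
import cv2
s=robot.state();print(s)
for n in("top","side"):
    c=robot.camera(n);cv2.imwrite(f"pics/{n}0.png",c["frame"]);print({k:v for k,v in c.items() if k!="frame"})
E
```

```text
pics
{'time_s': 0.0, 'qpos': array([-1.27810387,  0.47777269,  0.02235349,  1.55639785, -0.01148819,
        1.10931769, -0.08311513]), 'joint_velocities': array([-0.00062561, -0.00047763, -0.00062544, -0.00204414,  0.00055756,
       -0.00193152, -0.00038036]), 'effort': array([-5.61980742e-04, -5.82849169e+01,  1.53439734e+00, -2.72608888e+01,
       -5.43079502e-02,  1.71079551e-02,  1.95305465e-04]), 'eef_pos': array([0.26315238, 0.62097929, 0.232723  ]), 'tcp_rot': array([-1.03320993e-04,  1.99057533e-01,  9.79987407e-01, -8.77530374e-04]), 'ft_force': array([0.08967215, 0.32348285, 0.25885761]), 'wrist_torque': array([-3.64134749e-03, -6.59015766e-04, -8.64687646e-05]), 'gripper_width': 1.0000764513798674}
{'fx': 391.94543366213674, 'fy': 391.94543366213674, 'cx': 323.9598132542524, 'cy': 206.70123873805676, 'xyz': array([ 4.7917910e-01, -3.5333468e-04,  9.4818218e-01]), 'orientation': array([ 0.01324229, -0.7021019 ,  0.71161265, -0.02202298])}
{'fx': 362.41509792690726, 'fy': 362.41509792690726, 'cx': 318.8372415578673, 'cy': 198.381298053702, 'xyz': array([0.20257998, 0.40634204, 0.52412278]), 'orientation': array([ 0.13559251, -0.30582147,  0.86482645, -0.37438364])}
```

View pics/top0.png

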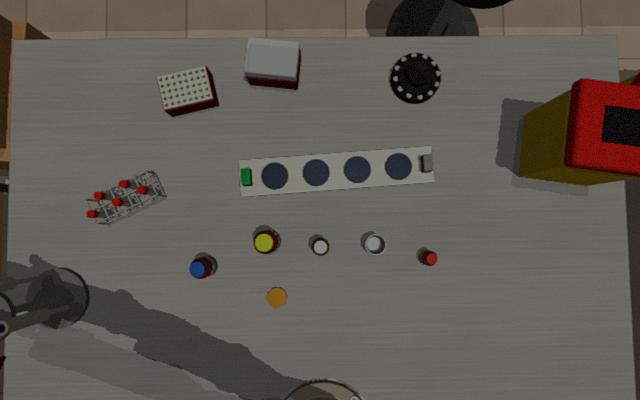

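View pics/side0.png

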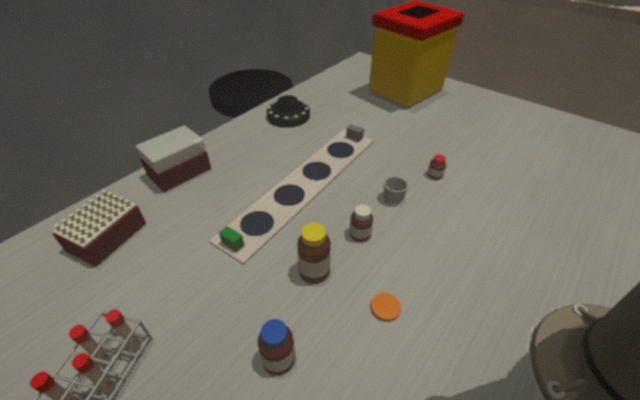

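The top view shows the green block at the left end, (245,177), with the pads at about (275,176), (316,173), (357,170) and (398,166). The caps are blue (198,269), yellow (264,243), white (320,247) and red (430,258), and the cup is at (375,243). So the order from pad_1 to pad_4 is red, white, blue, yellow.

```bash
cat > h.py <<'E'
import numpy as np,cv2
from scipy.spatial.transform import Rotation as R
from bench import robot
def cam(n):
    c=robot.camera(n); q=c["orientation"]; c["R"]=R.from_quat([q[1],q[2],q[3],q[0]]).as_matrix(); return c
def ray(c,u,v,z):
    d=c["R"]@np.array([(u-c["cx"])/c["fx"],(v-c["cy"])/c["fy"],1.]); p=c["xyz"]; return p+d*(z-p[2])/d[2]
def proj(c,P):
    q=c["R"].T@(np.array(P)-c["xyz"]); return q[0]/q[2]*c["fx"]+c["cx"],q[1]/q[2]*c["fy"]+c["cy"]
RNG={"red":[(0,150,80),(6,255,255)],"yellow":[(24,150,80),(34,255,255)],"blue":[(105,170,80),(120,255,255)],"green":[(50,120,50),(75,255,255)],"pad":[(105,60,20),(128,200,85)],"white":[(0,0,150),(180,60,255)]}
def blobs(c,col,amin=20):
    h=cv2.cvtColor(c["frame"],cv2.COLOR_BGR2HSV); m=cv2.inRange(h,*map(np.array,RNG[col]))
    n,l,s,ce=cv2.connectedComponentsWithStats(m)
    return [(ce[i].round(1),s[i]) for i in range(1,n) if s[i][4]>=amin]
H={"red":.050,"white":.066,"blue":.084,"yellow":.104}
E
python3 - <<'E'
from h import *
for n in("top","side"):
    c=cam(n);h=cv2.cvtColor(c["frame"],cv2.COLOR_BGR2HSV)
    if n=="top":
        for u,v in[(275,176),(320,247),(198,269),(264,243),(430,258),(375,243),(245,177)]:print(h[v,u])
    for col in RNG:
        z=H.get(col,.008 if col=="pad" else .036)
        for ce,s in blobs(c,col): print(n,col,ce,s,ray(c,*ce,z).round(4)[:2])
    cv2.imwrite(f"pics/{n}crop.png",cv2.resize(c["frame"][130:330,160:460] if n=="top" else c["frame"][100:390,200:480],None,fx=2.6 if n=="top" else 2,fy=2.6 if n=="top" else 2))
E
```

```text
[111  77  53]
[ 65  11 134]
[107 216 105]
[ 32 195 136]
[  1 206 130]
[ 73  13 134]
[ 66 202  96]
top red [603.6 126.2] [ 573   79   67   95 3851] [ 0.7038 -0.6684]
top red [122.3 183.4] [119 180   8   8  46] [0.5834 0.4487]
top red [140.6 189.6] [137 186   8   8  54] [0.5686 0.4069]
top red [ 97.2 195.2] [ 94 192   8   8  50] [0.557  0.5053]
top red [115.5 201.4] [112 198   8   8  52] [0.5423 0.4636]
top red [ 90.3 213.6] [ 87 210   8   8  49] [0.5152 0.5203]
top red [431.4 258.4] [426 253  11  12  96] [ 0.4023 -0.2559]
top yellow [263.5 242.3] [255 234  18  18 263] [0.4466 0.1195]
top blue [197. 269.] [190 262  15  15 177] [0.3898 0.2675]
top green [245.5 176.3] [241 168  10  17 148] [0.5981 0.1701]
top pad [398. 166.] [386 154  25  25 491] [ 0.6223 -0.1929]
top pad [356.8 169.2] [344 157  26  25 482] [ 0.6157 -0.0929]
top pad [315.5 172.2] [303 160  26  26 496] [0.6096 0.0069]
top pad [274.3 175.5] [262 163  26  26 501] [0.6028 0.1062]
side red [421.1  16.9] [ 373    0   91   39 1545] [ 0.8848 -1.0952]
side red [439.4 158.1] [435 155  10   8  61] [ 0.4012 -0.2485]
side red [113.8 
[... 421 characters left out ...]
white [632.3   7.9] [624   7  16   4  30] [ 0.228  -1.6899]
side white [169.1 143.1] [139 127  64  34 996] [0.8862 0.0962]
side white [293.5 193.3] [ 225  128  149  134 3089] [0.5595 0.0465]
side white [105.  205.2] [ 95 200  21  12  59] [0.8061 0.2857]
side white [ 95.1 222.1] [ 60 202  75  44 601] [0.7788 0.3178]
side white [362.7 209.1] [354 203  18  13 170] [4.345e-01 2.000e-04]
side white [ 81.9 218.4] [ 75 214  15  10  53] [0.8057 0.328 ]
side white [ 57.  231.5] [ 53 229   9   6  24] [0.8079 0.3692]
side white [215.4 239.5] [210 233  12  15  82] [0.5842 0.212 ]
side white [ 71.7 238.8] [ 63 234  17  10  44] [0.7719 0.361 ]
side white [381.2 280.1] [377 274  11  14  33] [0.3287 0.1078]
```

View pics/topcrop.png

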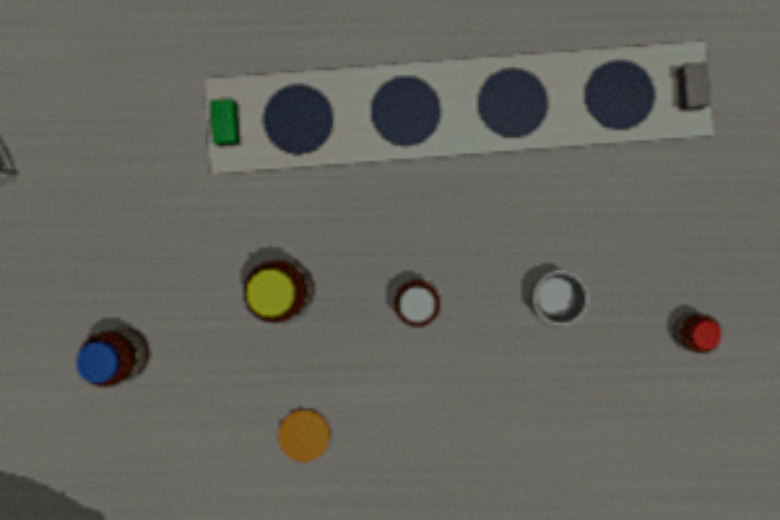

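```bash
python3 - <<'E'
from h import *
c=cam("top");g=cv2.cvtColor(c["frame"],cv2.COLOR_BGR2HSV)
for nm,(x0,y0,x1,y1),z in [("white",(306,233,334,261),.066),("cup",(360,228,392,260),.04)]:
    a=cv2.resize(c["frame"][y0:y1,x0:x1],None,fx=16,fy=16,interpolation=cv2.INTER_NEAREST);cv2.imwrite(f"pics/z{nm}.png",a)
    m=((g[y0:y1,x0:x1,2]>105)).astype(np.uint8)
s=cam("side")
for nm,P in {"yellow":(.4466,.1195,.104),"red":(.4023,-.2559,.05),"blue":(.3898,.2675,.084),"white":(.434,0,.066)}.items(): print(nm,proj(s,P),proj(c,P))
E
```

```text
yellow (np.float64(314.82351765388194), np.float64(230.50616793948598)) (np.float64(263.4911089649135), np.float64(242.29114527917548))
red (np.float64(440.43286358470414), np.float64(156.30479142412614)) (np.float64(431.3930788693047), np.float64(258.414076258476))
blue (np.float64(275.77465582557073), np.float64(328.74586042731664)) (np.float64(196.99740047637692), np.float64(269.002739071625))
white (np.float64(362.9767566944214), np.float64(209.15502219021812)) (np.float64(319.3270960838414), np.float64(246.47648338559222))
```

View pics/zwhite.png

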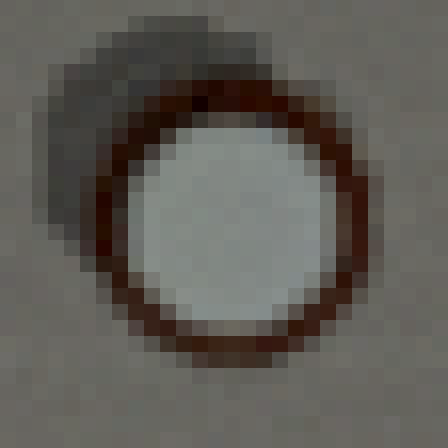

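View pics/zcup.png

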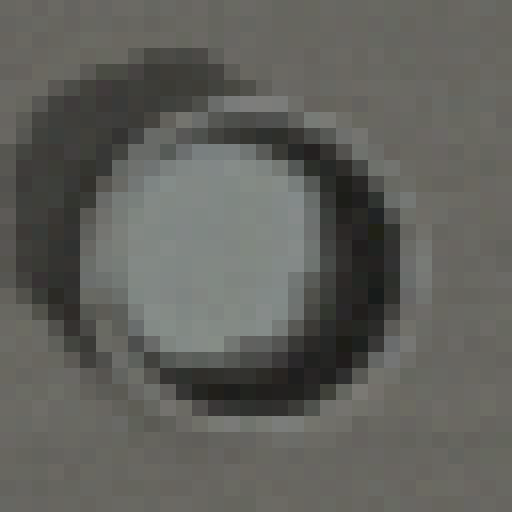

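Request:
carry_out --targets '[[[0,0,-0.11,1.27,-3.55,0,-1],[0,0,-0.11,1.27,-3.55,0,-1],[0,0,-0.11,1.27,-3.55,0,-1],[0,0,-0.11,1.27,-3.55,0,-1],[0,0,-0.11,1.27,-3.55,0,-1],[0,0,-0.11,1.27,-3.55,0,-1],[0,0,-0.11,1.27,-3.55,0,-1],[0,0,-0.11,1.27,-3.55,0,-1],[0,0,-0.11,1.27,-3.55,0,-1],[0,0,-0.11,1.27,-3.55,0,-1],[0,0,0,0,0,0,-1],[0,0,0,0,0,0,-1]]]'

```text
time_s: 1.3
eef_pos: [0.3863, 0.252, 0.2325]
tcp_rot: [-0.003, 0.7, 0.714, 0.004]
ft_force: [0.0, 0.5, 0.4]
gripper_width: 1.0
```

```bash
cat > rem.py <<'E'
import sys;from h import *
t=np.array([float(a) for a in sys.argv[1:4]]);s=robot.state();q=s["tcp_rot"];r=R.from_quat([q[1],q[2],q[3],q[0]])
m=r.as_matrix();y=m[:,1]
# desired: z down, y axis at 3.7 deg
a=np.deg2rad(3.7);Y=np.array([np.cos(a),np.sin(a),0]);
if Y@y<0:Y=-Y
Z=np.array([0,0,-1.]);D=np.c_[np.cross(Y,Z),Y,Z]
rv=(R.from_matrix(D)*r.inv()).as_rotvec()
print("t",s["time_s"],"pos",s["eef_pos"].round(4),"rem cm",((t-s["eef_pos"])*100).round(2),"rv",rv.round(3),"q",s["qpos"].round(2),"w",round(s["gripper_width"],3),"F",s["ft_force"].round(1))
E
python3 rem.py .390 .2665 .034
python3 - <<'E'
from h import *
c=cam("top");print("cup",ray(c,375.4,243.9,.04),"white",ray(c,319.9,246.5,.066))
E
```

```text
t 1.3 pos [0.3863 0.252  0.2325] rem cm [  0.37   1.45 -19.85] rv [-0.01   0.002  0.044] q [-1.03  0.11  0.35  2.07 -0.06  0.96 -0.63] w 1.0 F [0.  0.5 0.4]
cup [ 0.43674024 -0.12973488  0.04      ] white [ 0.43392902 -0.00128359  0.066     ]
```

Request:
carry_out --targets '[[[-0.01,0,0.044,0.4,1.4,-3,-1],[0,0,0,0,0,-3,-1],[0,0,0,0,0,-3,-1],[0,0,0,0,0,0,-1],[0,0,0,0,0,0,-1]]]'

```text
time_s: 1.77
eef_pos: [0.3909, 0.2734, 0.1421]
tcp_rot: [0.0, 0.679, 0.734, 0.004]
ft_force: [0.2, 0.7, 0.2]
gripper_width: 0.999
```

```bash
python3 rem.py .390 .2665 .034
```

```text
t 1.7667 pos [0.3909 0.2734 0.1421] rem cm [ -0.09  -0.69 -10.81] rv [-0.005  0.006 -0.014] q [-1.01  0.28  0.32  2.13 -0.13  0.75 -0.53] w 0.999 F [0.2 0.7 0.2]
```

Request:
carry_out --targets '[[[0,0,-0.01,-0.05,-0.4,-2.5,-1],[0,0,0,0,-0.2,-2.5,-1],[0,0,0,0,0,-2.5,-1],[0,0,0,0,0,-1.5,-1],[0,0,0,0,0,-0.8,-1],[0,0,0,0,0,0,-1],[0,0,0,0,0,0,-1]]]'

```text
time_s: 2.35
eef_pos: [0.3943, 0.2782, 0.0501]
tcp_rot: [-0.001, 0.678, 0.735, 0.012]
ft_force: [-0.0, -0.0, 0.2]
gripper_width: 0.996
```

```bash
python3 rem.py .390 .2665 .034
```

```text
t 2.35 pos [0.3943 0.2782 0.0501] rem cm [-0.43 -1.17 -1.61] rv [-0.018  0.015 -0.015] q [-0.95  0.44  0.25  2.18 -0.23  0.52 -0.45] w 0.996 F [-0.  -0.   0.2]
```

Request:
carry_out --targets '[[[-0.018,0.015,-0.015,-0.4,-0.8,-0.6,-1],[0,0,0,0,-0.4,-0.6,-1],[0,0,0,0,0,-0.3,-1],[0,0,0,0,0,0,-1]]]'

```text
time_s: 2.68
eef_pos: [0.392, 0.2676, 0.0378]
tcp_rot: [-0.0, 0.684, 0.729, 0.002]
ft_force: [-0.9, -0.3, 0.6]
gripper_width: 0.998
```

```bash
python3 rem.py .390 .2665 .034
```

```text
t 2.6833 pos [0.392  0.2676 0.0378] rem cm [-0.2  -0.11 -0.38] rv [-0.004  0.003  0.001] q [-0.94  0.47  0.25  2.19 -0.23  0.51 -0.44] w 0.998 F [-0.9 -0.3  0.6]
```

Good; close.

Request:
carry_out --targets '[[[0,0,0,-0.2,-0.1,-0.3,-1],[0,0,0,0,0,0,1],[0,0,0,0,0,0,1],[0,0,0,0,0,0,1],[0,0,0,0,0,0,1],[0,0,0,0,0,0,1],[0,0,0,0,0,0,1],[0,0,0,0,0,0,1],[0,0,0,0,0,0,1]]]'

```text
time_s: 3.43
eef_pos: [0.3903, 0.2667, 0.0352]
tcp_rot: [-0.0, 0.684, 0.729, 0.003]
ft_force: [-0.7, -0.6, -1.1]
gripper_width: 0.538
```

```bash
python3 rem.py .6157 -.0929 .16
```

```text
t 3.4333 pos [0.3903 0.2667 0.0352] rem cm [ 22.54 -35.96  12.48] rv [-0.005  0.004  0.001] q [-0.93  0.47  0.25  2.2  -0.24  0.5  -0.44] w 0.538 F [-0.7 -0.6 -1.1]
```

Request:
carry_out --targets '[[[0,0,0,0,0,1.5,1],[0,0,0,0,0,3.5,1],[0,0,0,0,0,3.5,1],[0,0,0,0,0,3.0,1],[0,0,0,1,-1.5,1,1],[0,0,0,2.1,-3,0,1],[0,0,0,2.1,-3.3,0,1],[0,0,0,2.1,-3.3,0,1],[0,0,0,2.1,-3.3,0,1],[0,0,0,2.1,-3.3,0,1],[0,0,0,2.1,-3.3,0,1],[0,0,0,2.1,-3.3,0,1],[0,0,0,2.1,-3.3,0,1],[0,0,0,2,-3.3,0,1],[0,0,0,1,-2,0,1],[0,0,0,0,0,0,1]]]'

```text
time_s: 4.77
eef_pos: [0.5977, -0.0794, 0.1639]
tcp_rot: [-0.001, 0.679, 0.734, -0.0]
ft_force: [-0.9, 0.1, -2.1]
gripper_width: 0.539
```

```bash
python3 rem.py .6157 -.0929 .0437
```

```text
t 4.7667 pos [ 0.5977 -0.0794  0.1639] rem cm [  1.8   -1.35 -12.02] rv [-0.    -0.001 -0.013] q [-0.32  0.47  0.47  1.82 -0.26  0.91  0.34] w 0.539 F [-0.9  0.1 -2.1]
```

Request:
carry_out --targets '[[[0,0,-0.01,1.2,-0.9,-1.5,1],[0,0,0,0.6,-0.4,-2.5,1],[0,0,0,0,0,-2.5,1],[0,0,0,0,0,-1.5,1],[0,0,0,0,0,-0.5,1],[0,0,0,0,0,0,1],[0,0,0,0,0,0,1]]]'

```text
time_s: 5.35
eef_pos: [0.6139, -0.0921, 0.074]
tcp_rot: [-0.003, 0.684, 0.729, -0.001]
ft_force: [-0.2, -0.2, -2.1]
gripper_width: 0.546
```

```bash
python3 rem.py .6157 -.0929 .0437
```

```text
t 5.35 pos [ 0.6139 -0.0921  0.074 ] rem cm [ 0.18 -0.08 -3.03] rv [-0.002 -0.005  0.001] q [-0.25  0.61  0.41  1.83 -0.34  0.78  0.4 ] w 0.546 F [-0.2 -0.2 -2.1]
```

Request:
carry_out --targets '[[[0,-0.005,0,0.2,-0.1,-1,1],[0,0,0,0,0,-0.8,1],[0,0,0,0,0,-0.4,1],[0,0,0,0,0,-0.2,1],[0,0,0,0,0,0,1],[0,0,0,0,0,0,1]]]'

```text
time_s: 5.85
eef_pos: [0.618, -0.0916, 0.051]
tcp_rot: [0.001, 0.683, 0.73, 0.003]
ft_force: [0.2, 0.1, -1.9]
gripper_width: 0.541
```

```bash
python3 rem.py .6157 -.0929 .0437;python3 - <<'E'
from h import *
c=cam("top");cv2.imwrite("pics/t1.png",cv2.resize(c["frame"][100:300,220:460],None,fx=3,fy=3))
c=cam("side");cv2.imwrite("pics/s1.png",cv2.resize(c["frame"][80:280,200:440],None,fx=3,fy=3))
E
```

```text
t 5.85 pos [ 0.618  -0.0916  0.051 ] rem cm [-0.23 -0.13 -0.73] rv [-0.003  0.005 -0.002] q [-0.23  0.64  0.39  1.84 -0.36  0.73  0.42] w 0.541 F [ 0.2  0.1 -1.9]
```

View pics/s1.png

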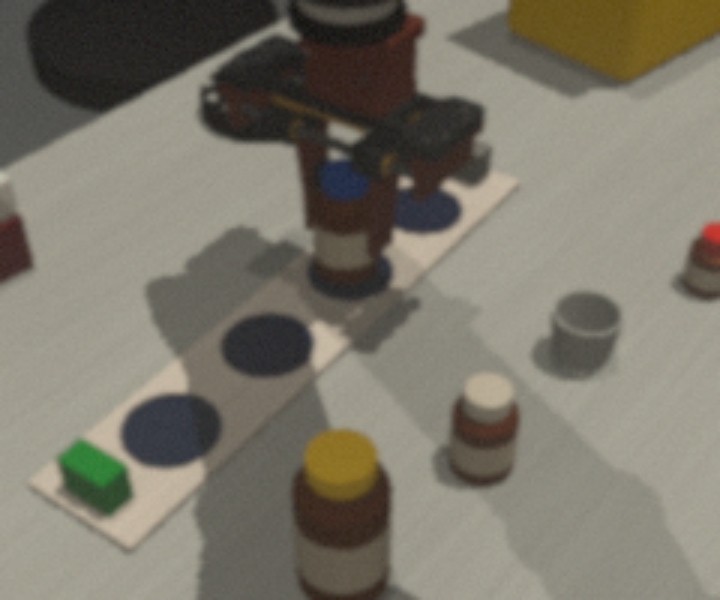

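The side view shows the blue bottle upright just above the middle of pad_3, at (350,270) in the crop.

Request:
carry_out --targets '[[[0,0.005,0,-0.25,-0.15,-0.3,1],[0,0,0,0,0,-0.2,1],[0,0,0,0,0,-0.1,1],[0,0,0,0,0,-0.1,1],[0,0,0,0,0,0,1]]]'

```text
time_s: 6.37
eef_pos: [0.6158, -0.0936, 0.0443]
tcp_rot: [-0.001, 0.683, 0.73, 0.001]
ft_force: [0.0, -0.7, -2.2]
gripper_width: 0.539
```

```bash
python3 rem.py .6157 -.0929 .0437
```

```text
t 6.3667 pos [ 0.6158 -0.0936  0.0443] rem cm [-0.01  0.07 -0.06] rv [-0.003  0.001 -0.001] q [-0.23  0.65  0.39  1.84 -0.36  0.72  0.43] w 0.539 F [ 0.  -0.7 -2.2]
```

Request:
carry_out --targets '[[[0,0,0,0,0,-0.12,1],[0,0,0,0,0,0,1]]]'

```text
time_s: 6.53
eef_pos: [0.6161, -0.0938, 0.0433]
tcp_rot: [-0.0, 0.684, 0.73, 0.002]
ft_force: [-0.5, 0.9, -1.3]
gripper_width: 0.541
```

```bash
python3 rem.py .6157 -.0929 .0437
```

```text
t 6.5333 pos [ 0.6161 -0.0938  0.0433] rem cm [-0.04  0.09  0.04] rv [-0.003  0.002 -0.001] q [-0.23  0.65  0.39  1.84 -0.36  0.72  0.43] w 0.541 F [-0.5  0.9 -1.3]
```

Now release, rise straight up (the cap is 84 mm high, so about 8 cm is enough), then go to yellow.

Request:
carry_out --targets '[[[0,0,0,0,0,-0.04,-0.5],[0,0,0,0,0,0,-1],[0,0,0,0,0,0,-1],[0,0,0,0,0,0,-1],[0,0,0,0,0,0,-1],[0,0,0,0,0,0,-1],[0,0,0,0,0,1,-1],[0,0,0,0,0,2,-1],[0,0,0,0,0,3,-1],[0,0,0,0,0,3,-1],[0,0,0,0,0,3,-1],[0,0,0,-1,1,2,-1],[0,0,0,-2,2.5,0,-1],[0,0,0,-2.5,3,0,-1],[0,0,0,-2.5,3,0,-1],[0,0,0,-2.5,3,0,-1],[0,0,0,-2.5,3,0,-1],[0,0,0,-2,2.5,0,-1],[0,0,0,-1,1,0,-1],[0,0,0,0,0,0,-1]]]'

```text
time_s: 8.2
eef_pos: [0.4492, 0.098, 0.2001]
tcp_rot: [0.004, 0.686, 0.727, 0.006]
ft_force: [0.0, -0.4, -0.6]
gripper_width: 0.997
```

```bash
python3 rem.py .4466 .1195 .047; python3 - <<'E'
from h import *
c=cam("top");cv2.imwrite("pics/t2.png",c["frame"])
for ce,s in blobs(c,"blue"): print(ce,s[4],ray(c,*ce,.092))
E
```

```text
t 8.2 pos [0.4492 0.098  0.2001] rem cm [ -0.26   2.15 -15.31] rv [-0.004  0.013  0.006] q [-0.75  0.15  0.45  2.12 -0.09  0.87 -0.2 ] w 0.997 F [ 0.  -0.4 -0.6]
[359.4 163.6] 149 [ 0.61583445 -0.09062299  0.092     ]
```

View pics/t2.png

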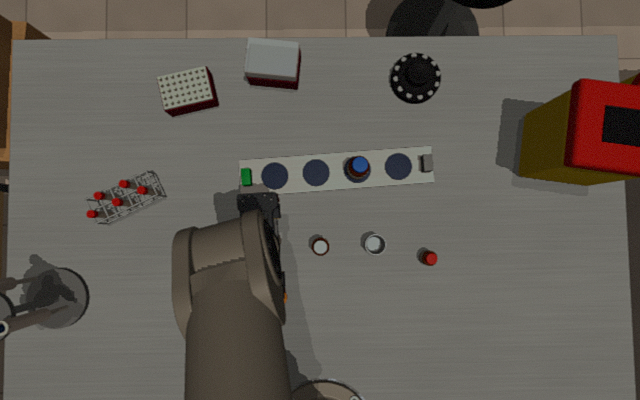

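Blue stands on pad_3: its cap is at (359,164), which gives (0.616, -0.091), about 2 mm from the pad centre. Yellow is next.

Request:
carry_out --targets '[[[0,0.013,0.006,-0.25,1.3,-1,-1],[0,0,0,0,0.6,-2,-1],[0,0,0,0,0,-1.5,-1],[0,0,0,0,0,-0.5,-1],[0,0,0,0,0,0,-1]]]'

```text
time_s: 8.67
eef_pos: [0.4525, 0.1161, 0.1491]
tcp_rot: [-0.0, 0.686, 0.727, 0.004]
ft_force: [-0.8, -0.1, -0.6]
gripper_width: 0.999
```

```bash
python3 rem.py .4466 .1195 .047
```

```text
t 8.6667 pos [0.4525 0.1161 0.1491] rem cm [ -0.59   0.34 -10.21] rv [-0.006  0.005  0.007] q [-0.74  0.26  0.42  2.15 -0.16  0.76 -0.17] w 0.999 F [-0.8 -0.1 -0.6]
```

Request:
carry_out --targets '[[[-0.005,0.005,0.005,-0.6,0.3,-1,-1],[0,0,0,0,0,-2,-1],[0,0,0,-0.1,0,-2,-1],[0,0,0,-0.1,0,-1,-1],[0,0,0,0,0,0,-1]]]'

```text
time_s: 9.08
eef_pos: [0.4465, 0.1186, 0.0867]
tcp_rot: [0.001, 0.686, 0.728, 0.001]
ft_force: [-0.2, -0.2, 0.3]
gripper_width: 1.001
```

```bash
python3 rem.py .4466 .1195 .047
```

```text
t 9.0833 pos [0.4465 0.1186 0.0867] rem cm [ 0.01  0.09 -3.97] rv [-0.     0.002  0.005] q [-0.71  0.36  0.37  2.2  -0.23  0.61 -0.11] w 1.001 F [-0.2 -0.2  0.3]
```

Request:
carry_out --targets '[[[0,0,0,0,0.1,-1.5,-1],[0,0,0,-0.1,0,-1.3,-1],[0,0,0,-0.1,0,-0.5,-1],[0,0,0,0,0,-0.2,-1],[0,0,0,0,0,0,-1]]]'

```text
time_s: 9.5
eef_pos: [0.4461, 0.1198, 0.0519]
tcp_rot: [0.001, 0.687, 0.727, 0.001]
ft_force: [0.2, -1.0, -0.0]
gripper_width: 0.996
```

```bash
python3 rem.py .4466 .1195 .047
```

```text
t 9.5 pos [0.4461 0.1198 0.0519] rem cm [ 0.05 -0.03 -0.49] rv [-0.001  0.004  0.007] q [-0.67  0.43  0.34  2.22 -0.27  0.53 -0.07] w 0.996 F [ 0.2 -1.  -0. ]
```

Request:
carry_out --targets '[[[0,0,0,0,0,-0.3,-1],[0,0,0,0,0,0,1],[0,0,0,0,0,0,1],[0,0,0,0,0,0,1],[0,0,0,0,0,0,1],[0,0,0,0,0,0,1],[0,0,0,0,0,0,1],[0,0,0,0,0,0,1],[0,0,0,0,0,0,1]]]'

```text
time_s: 10.25
eef_pos: [0.448, 0.1206, 0.0515]
tcp_rot: [0.002, 0.687, 0.727, 0.004]
ft_force: [0.7, -0.5, -0.6]
gripper_width: 0.602
```

```bash
python3 rem.py .6223 -.1929 .2
```

```text
t 10.25 pos [0.448  0.1206 0.0515] rem cm [ 17.43 -31.35  14.85] rv [-0.003  0.008  0.007] q [-0.67  0.43  0.33  2.21 -0.28  0.52 -0.07] w 0.602 F [ 0.7 -0.5 -0.6]
```

Request:
carry_out --targets '[[[0,0.004,0.004,0,0,1.5,1],[0,0,0,0,0,3,1],[0,0,0,0,0,3.5,1],[0,0,0,0,0,3.5,1],[0,0,0,0,0,2.5,1],[0,0,0,0.8,-1.5,1,1],[0,0,0,1.6,-3,0,1],[0,0,0,1.7,-3.2,0,1],[0,0,0,1.7,-3.2,0,1],[0,0,0,1.7,-3.2,0,1],[0,0,0,1.7,-3.2,0,1],[0,0,0,1.7,-3.2,0,1],[0,0,0,1.7,-3.2,0,1],[0,0,0,1.7,-3,0,1],[0,0,0,1.2,-2,0,1],[0,0,0,0.5,-1,0,1],[0,0,0,0,0,0,1]]]'

```text
time_s: 11.67
eef_pos: [0.6025, -0.191, 0.2029]
tcp_rot: [-0.004, 0.681, 0.732, -0.004]
ft_force: [-0.1, -0.2, -2.1]
gripper_width: 0.604
```

```bash
python3 rem.py .6223 -.1929 .0595
```

```text
t 11.6667 pos [ 0.6025 -0.191   0.2029] rem cm [  1.98  -0.19 -14.34] rv [ 0.    -0.011 -0.008] q [-0.19  0.49  0.55  1.72 -0.29  1.03  0.53] w 0.604 F [-0.1 -0.2 -2.1]
```

Request:
carry_out --targets '[[[0,-0.01,-0.008,1.2,-0.2,-1,1],[0,0,0,0.6,0,-2,1],[0,0,0,0,0,-2.5,1],[0,0,0,0,0,-2.5,1],[0,0,0,0,0,-1.5,1],[0,0,0,0,0,-0.5,1],[0,0,0,0,0,0,1]]]'

```text
time_s: 12.25
eef_pos: [0.6173, -0.1823, 0.0975]
tcp_rot: [-0.005, 0.682, 0.731, 0.001]
ft_force: [0.4, 0.2, -2.4]
gripper_width: 0.606
```

```bash
python3 rem.py .6223 -.1929 .0595
```

```text
t 12.25 pos [ 0.6173 -0.1823  0.0975] rem cm [ 0.5  -1.06 -3.8 ] rv [-0.007 -0.006 -0.005] q [-0.15  0.62  0.48  1.76 -0.38  0.86  0.58] w 0.606 F [ 0.4  0.2 -2.4]
```

Request:
carry_out --targets '[[[-0.007,-0.006,-0.005,0.4,-0.8,-0.5,1],[0,0,0,0.1,-0.3,-0.8,1],[0,0,0,0,0,-0.7,1],[0,0,0,0,-0.1,-0.4,1],[0,0,0,0,0,0,1],[0,0,0,0,0,0,1]]]'

```text
time_s: 12.75
eef_pos: [0.6245, -0.1937, 0.0746]
tcp_rot: [0.002, 0.683, 0.73, 0.002]
ft_force: [-0.2, -0.3, -3.0]
gripper_width: 0.606
```

```bash
python3 rem.py .6223 -.1929 .0595
```

```text
t 12.75 pos [ 0.6245 -0.1937  0.0746] rem cm [-0.22  0.08 -1.51] rv [-0.     0.005 -0.002] q [-0.12  0.66  0.47  1.76 -0.4   0.81  0.6 ] w 0.606 F [-0.2 -0.3 -3. ]
```

Request:
carry_out --targets '[[[0,0.005,0,-0.2,0.05,-0.6,1],[0,0,0,0,0,-0.4,1],[0,0,0,0,0,-0.2,1],[0,0,0,0,0,-0.1,1],[0,0,0,0,0,0,1],[0,0,0,0,0,0,1]]]'

```text
time_s: 13.25
eef_pos: [0.6227, -0.1934, 0.0611]
tcp_rot: [0.0, 0.683, 0.73, 0.0]
ft_force: [0.3, 0.1, -2.6]
gripper_width: 0.607
```

```bash
python3 rem.py .6223 -.1929 .0595
```

```text
t 13.25 pos [ 0.6227 -0.1934  0.0611] rem cm [-0.04  0.05 -0.16] rv [ 0.     0.    -0.001] q [-0.12  0.68  0.46  1.76 -0.4   0.79  0.61] w 0.607 F [ 0.3  0.1 -2.6]
```

Request:
carry_out --targets '[[[0,0,0,0,0,-0.15,1],[0,0,0,0,0,-0.05,1],[0,0,0,0,0,0,1]]]'

```text
time_s: 13.5
eef_pos: [0.623, -0.1937, 0.0599]
tcp_rot: [0.001, 0.684, 0.73, 0.0]
ft_force: [-0.6, -0.3, -3.7]
gripper_width: 0.607
```

```bash
python3 rem.py .6223 -.1929 .0595
```

```text
t 13.5 pos [ 0.623  -0.1937  0.0599] rem cm [-0.07  0.08 -0.04] rv [ 0.     0.001 -0.001] q [-0.12  0.68  0.46  1.76 -0.4   0.79  0.61] w 0.607 F [-0.6 -0.3 -3.7]
```

Request:
carry_out --targets '[[[0,0,0,0,0,-0.1,1],[0,0,0,0,0,0,1],[0,0,0,0,0,0,1]]]'

```text
time_s: 13.75
eef_pos: [0.6235, -0.194, 0.06]
tcp_rot: [0.001, 0.684, 0.73, 0.001]
ft_force: [1.0, -1.2, -2.3]
gripper_width: 0.607
```

```bash
python3 rem.py .6223 -.1929 .0595
```

```text
t 13.75 pos [ 0.6235 -0.194   0.06  ] rem cm [-0.12  0.11 -0.05] rv [ 0.     0.003 -0.001] q [-0.12  0.68  0.46  1.76 -0.41  0.79  0.61] w 0.607 F [ 1.  -1.2 -2.3]
```

Request:
carry_out --targets '[[[0,0,0,-0.1,0.1,-0.05,1],[0,0,0,0,0,0,-0.5],[0,0,0,0,0,0,-1],[0,0,0,0,0,0,-1],[0,0,0,0,0,0,-1],[0,0,0,0,0,0,-1],[0,0,0,0,0,0,-1],[0,0,0,0,0,1,-1],[0,0,0,0,0,2,-1],[0,0,0,0,0,3,-1],[0,0,0,0,0,3,-1],[0,0,0,0,0,2,-1],[0,0,0,-1,-0.3,1,-1],[0,0,0,-3,-0.8,0,-1],[0,0,0,-3.5,-1,0,-1],[0,0,0,-3.5,-1,0,-1],[0,0,0,-3.5,-1,0,-1],[0,0,0,-3,-1,0,-1],[0,0,0,-1.5,-0.3,0,-1],[0,0,0,0,0,0,-1]]]'

```text
time_s: 15.42
eef_pos: [0.4265, -0.2478, 0.1937]
tcp_rot: [0.005, 0.683, 0.73, 0.005]
ft_force: [-0.6, -0.7, 0.5]
gripper_width: 1.003
```

```bash
python3 rem.py .4023 -.2559 .0165; python3 - <<'E'
from h import *
c=cam("top");cv2.imwrite("pics/t3.png",c["frame"])
for col in("blue","yellow","red"):
  for ce,s in blobs(c,col): print(col,ce,s[4],ray(c,*ce,H[col]+.008*(col!="red")))
c=cam("side");cv2.imwrite("pics/s3.png",c["frame"])
E
```

```text
t 15.4167 pos [ 0.4265 -0.2478  0.1937] rem cm [ -2.42  -0.81 -17.72] rv [ 0.     0.014 -0.003] q [-0.13  0.25  0.62  2.06 -0.19  0.87  0.67] w 1.003 F [-0.6 -0.7  0.5]
blue [359.5 163.4] 137 [ 0.61627515 -0.09085153  0.092     ]
yellow [408.  159.3] 256 [ 0.62073099 -0.19352662  0.112     ]
red [603.4 126.3] 4075 [ 0.70360434 -0.66795156  0.05      ]
red [122.5 183.4] 51 [0.58335927 0.4482219  0.05      ]
red [140.9 189.5] 61 [0.5688282  0.40624221 0.05      ]
red [ 97.4 195.3] 55 [0.55679007 0.50482436 0.05      ]
red [115.5 201.3] 53 [0.54253517 0.46361148 0.05      ]
red [ 90.3 213.6] 51 [0.51521657 0.52025018 0.05      ]
red [431.4 258.6] 98 [ 0.40187693 -0.25590425  0.05      ]
```

View pics/s3.png

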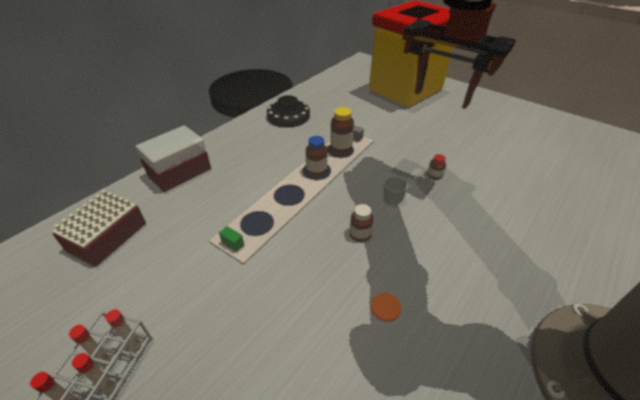

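Yellow at (343,130) and blue at (316,160) stand upright on pads 4 and 3, within 2 mm of centre. Red is next.

Request:
carry_out --targets '[[[0,0.012,0,-1.6,-0.6,-1,-1],[0,0,0,-0.8,-0.2,-2.5,-1],[0,0,0,-0.1,0,-2.5,-1],[0,0,0,-0.1,0,-2,-1],[0,0,0,0,0,-0.5,-1],[0,0,0,0,0,0,-1]]]'

```text
time_s: 16.02
eef_pos: [0.4168, -0.2535, 0.1089]
tcp_rot: [0.007, 0.678, 0.735, 0.003]
ft_force: [0.7, 0.3, -0.3]
gripper_width: 1.0
```

```bash
python3 rem.py .4023 -.2559 .0165
```

```text
t 16.0167 pos [ 0.4168 -0.2535  0.1089] rem cm [-1.45 -0.24 -9.24] rv [ 0.005  0.015 -0.017] q [-0.03  0.38  0.55  2.15 -0.32  0.68  0.82] w 1.0 F [ 0.7  0.3 -0.3]
```

Request:
carry_out --targets '[[[0.005,0.015,-0.015,-1,-0.2,-0.5,-1],[0,0,0,-0.6,0,-1,-1],[0,0,0,-0.2,0,-1.5,-1],[0,0,0,-0.1,0,-1,-1],[0,0,0,0,0,0,-1]]]'

```text
time_s: 16.43
eef_pos: [0.4025, -0.2564, 0.0706]
tcp_rot: [0.002, 0.682, 0.731, 0.0]
ft_force: [0.3, -0.0, 0.1]
gripper_width: 0.999
```

```bash
python3 rem.py .4023 -.2559 .0165
```

```text
t 16.4333 pos [ 0.4025 -0.2564  0.0706] rem cm [-0.02  0.05 -5.41] rv [ 0.002  0.003 -0.004] q [ 0.02  0.44  0.51  2.18 -0.38  0.6   0.87] w 0.999 F [ 0.3 -0.   0.1]
```

Request:
carry_out --targets '[[[0,0.003,-0.004,-0.1,0,-1,-1],[0,0,0,-0.1,0,-1.5,-1],[0,0,0,-0.1,0,-1.2,-1],[0,0,0,-0.1,0,-0.6,-1],[0,0,0,0,0,-0.2,-1],[0,0,0,0,0,0,-1]]]'

```text
time_s: 16.93
eef_pos: [0.4019, -0.2577, 0.0254]
tcp_rot: [0.003, 0.684, 0.729, 0.0]
ft_force: [0.2, 0.4, -0.2]
gripper_width: 0.992
```

```bash
python3 rem.py .4023 -.2559 .0165
```

```text
t 16.9333 pos [ 0.4019 -0.2577  0.0254] rem cm [ 0.04  0.18 -0.89] rv [0.004 0.005 0.001] q [ 0.09  0.52  0.44  2.2  -0.45  0.5   0.94] w 0.992 F [ 0.2  0.4 -0.2]
```

Request:
carry_out --targets '[[[0.004,0.005,0,0,0.2,-0.4,-1],[0,0,0,0,0,-0.3,-1],[0,0,0,0,0,-0.1,-1],[0,0,0,0,0,0,-1]]]'

```text
time_s: 17.27
eef_pos: [0.4033, -0.256, 0.0181]
tcp_rot: [0.001, 0.684, 0.729, 0.001]
ft_force: [-1.0, 0.6, 0.3]
gripper_width: 0.997
```

```bash
python3 rem.py .4023 -.2559 .0165
```

```text
t 17.2667 pos [ 0.4033 -0.256   0.0181] rem cm [-0.1   0.01 -0.16] rv [0.    0.002 0.001] q [ 0.1   0.54  0.42  2.19 -0.46  0.49  0.94] w 0.997 F [-1.   0.6  0.3]
```

Request:
carry_out --targets '[[[0,0,0,-0.1,0,-0.1,-1],[0,0,0,0,0,0,1],[0,0,0,0,0,0,1],[0,0,0,0,0,0,1],[0,0,0,0,0,0,1],[0,0,0,0,0,0,1],[0,0,0,0,0,0,1],[0,0,0,0,0,0,1],[0,0,0,0,0,0,1],[0,0,0,0,0,0,1]]]'

```text
time_s: 18.1
eef_pos: [0.4028, -0.2563, 0.0179]
tcp_rot: [0.002, 0.684, 0.729, 0.001]
ft_force: [0.2, -0.1, 0.0]
gripper_width: 0.406
```

```bash
python3 rem.py .6028 .1062 .16
```

```text
t 18.1 pos [ 0.4028 -0.2563  0.0179] rem cm [20.   36.25 14.21] rv [0.001 0.004 0.001] q [ 0.1   0.54  0.42  2.2  -0.46  0.49  0.94] w 0.406 F [ 0.2 -0.1  0. ]
```

Request:
carry_out --targets '[[[0,0,0,0,0,1.5,1],[0,0,0,0,0,3,1],[0,0,0,0,0,3.5,1],[0,0,0,0,0,3.5,1],[0,0,0,0,0,2,1],[0,0,0,1,1.5,1,1],[0,0,0,1.9,3,0,1],[0,0,0,1.9,3.4,0,1],[0,0,0,1.9,3.4,0,1],[0,0,0,1.9,3.4,0,1],[0,0,0,1.9,3.4,0,1],[0,0,0,1.9,3.4,0,1],[0,0,0,1.9,3.4,0,1],[0,0,0,1.9,3.4,0,1],[0,0,0,1.9,3.4,0,1],[0,0,0,1,2,0,1],[0,0,0,0.5,1,0,1],[0,0,0,0,0,0,1]]]'

```text
time_s: 19.6
eef_pos: [0.5983, 0.1097, 0.1694]
tcp_rot: [-0.0, 0.687, 0.726, 0.002]
ft_force: [-0.5, -0.4, 0.1]
gripper_width: 0.404
```

```bash
python3 rem.py .6028 .1062 .0259
```

```text
t 19.6 pos [0.5983 0.1097 0.1694] rem cm [  0.45  -0.35 -14.35] rv [-0.004  0.003  0.01 ] q [-0.65  0.47  0.49  1.81 -0.28  0.93  0.02] w 0.404 F [-0.5 -0.4  0.1]
```

Request:
carry_out --targets '[[[0,0,0.01,0.4,-0.3,-1,1],[0,0,0,0,-0.2,-2.5,1],[0,0,0,0,-0.1,-2.5,1],[0,0,0,0,-0.1,-2,1],[0,0,0,0,0,-1.5,1],[0,0,0,0,0,-0.5,1],[0,0,0,0,0,0,1]]]'

```text
time_s: 20.18
eef_pos: [0.5987, 0.0851, 0.0638]
tcp_rot: [0.001, 0.688, 0.726, -0.001]
ft_force: [-0.1, -0.7, -1.5]
gripper_width: 0.403
```

```bash
python3 rem.py .6028 .1062 .0259
```

```text
t 20.1833 pos [0.5987 0.0851 0.0638] rem cm [ 0.41  2.11 -3.79] rv [0.003 0.001 0.012] q [-0.56  0.61  0.43  1.88 -0.36  0.73  0.12] w 0.403 F [-0.1 -0.7 -1.5]
```

Request:
carry_out --targets '[[[0.003,0,0.012,0.3,1.4,-0.3,1],[0,0,0,0.1,0.6,-0.6,1],[0,0,0,0,0,-0.8,1],[0,0,0,0,0,-0.4,1],[0,0,0,0,0,0,1],[0,0,0,0,0,0,1]]]'

```text
time_s: 20.68
eef_pos: [0.6046, 0.1046, 0.0435]
tcp_rot: [0.002, 0.684, 0.729, 0.002]
ft_force: [-0.7, -0.2, -0.4]
gripper_width: 0.401
```

```bash
python3 rem.py .6028 .1062 .0259
```

```text
t 20.6833 pos [0.6046 0.1046 0.0435] rem cm [-0.18  0.16 -1.76] rv [-0.001  0.005  0.001] q [-0.57  0.64  0.41  1.87 -0.38  0.7   0.12] w 0.401 F [-0.7 -0.2 -0.4]
```

Request:
carry_out --targets '[[[0,0.005,0,-0.2,0.15,-0.6,1],[0,0,0,0,0,-0.5,1],[0,0,0,0,0,-0.3,1],[0,0,0,0,0.05,-0.1,1],[0,0,0,0,0,0,1],[0,0,0,0,0,0,1]]]'

```text
time_s: 21.18
eef_pos: [0.6027, 0.1069, 0.0275]
tcp_rot: [-0.0, 0.684, 0.729, 0.0]
ft_force: [0.0, 0.9, -1.4]
gripper_width: 0.403
```

```bash
python3 rem.py .6028 .1062 .0259
```

```text
t 21.1833 pos [0.6027 0.1069 0.0275] rem cm [ 0.01 -0.07 -0.16] rv [-0.001  0.     0.001] q [-0.56  0.67  0.39  1.87 -0.39  0.68  0.12] w 0.403 F [ 0.   0.9 -1.4]
```

Request:
carry_out --targets '[[[0,0,0,0,-0.05,-0.15,1],[0,0,0,0,0,-0.08,1],[0,0,0,0,0,0,1],[0,0,0,0,0,0,1]]]'

```text
time_s: 21.52
eef_pos: [0.6031, 0.1062, 0.0262]
tcp_rot: [-0.0, 0.684, 0.729, 0.001]
ft_force: [0.7, -0.3, -0.4]
gripper_width: 0.406
```

```bash
python3 rem.py .6028 .1062 .0259
```

```text
t 21.5167 pos [0.6031 0.1062 0.0262] rem cm [-0.03  0.   -0.03] rv [-0.002  0.001  0.001] q [-0.56  0.67  0.39  1.87 -0.39  0.67  0.12] w 0.406 F [ 0.7 -0.3 -0.4]
```

Request:
carry_out --targets '[[[0,0,0,0,0,-0.03,1],[0,0,0,0,0,0,-0.3],[0,0,0,0,0,0,-1],[0,0,0,0,0,0,-1],[0,0,0,0,0,0,-1],[0,0,0,0,0,0,-1],[0,0,0,0,0,0,-1],[0,0,0,0,0,1,-1],[0,0,0,0,0,2,-1],[0,0,0,0,0,3,-1],[0,0,0,0,0,3,-1],[0,0,0,0,0,2,-1],[0,0,0,-1,-0.7,1,-1],[0,0,0,-2.5,-1.6,0,-1],[0,0,0,-3,-2,0,-1],[0,0,0,-3,-2,0,-1],[0,0,0,-3,-2,0,-1],[0,0,0,-2,-1.5,0,-1],[0,0,0,-1,-0.6,0,-1],[0,0,0,0,0,0,-1]]]'

```text
time_s: 23.18
eef_pos: [0.4419, -0.0011, 0.159]
tcp_rot: [0.001, 0.684, 0.729, 0.005]
ft_force: [1.0, 0.8, -0.0]
gripper_width: 0.999
```

```bash
python3 rem.py .434 -.001 .024;python3 - <<'E'
from h import *
c=cam("top");cv2.imwrite("pics/t4.png",c["frame"])
for col in("blue","yellow","red"):
  for ce,s in blobs(c,col,60): print(col,ce,s[4],ray(c,*ce,H[col]+.008))
c=cam("side");cv2.imwrite("pics/s4.png",c["frame"])
E
```

```text
t 23.1833 pos [ 0.4419 -0.0011  0.159 ] rem cm [-7.90e-01  1.00e-02 -1.35e+01] rv [-0.007  0.009  0.001] q [-0.63  0.2   0.56  2.2  -0.16  0.77  0.11] w 0.999 F [ 1.   0.8 -0. ]
blue [359.4 163.6] 148 [ 0.61583445 -0.09062299  0.092     ]
yellow [408.1 159.2] 253 [ 0.62094549 -0.19374799  0.112     ]
red [603.6 126.3] 3972 [ 0.70160043 -0.66247302  0.058     ]
red [272.1 172.9] 103 [0.6022675  0.10547964 0.058     ]
```

View pics/s4.png

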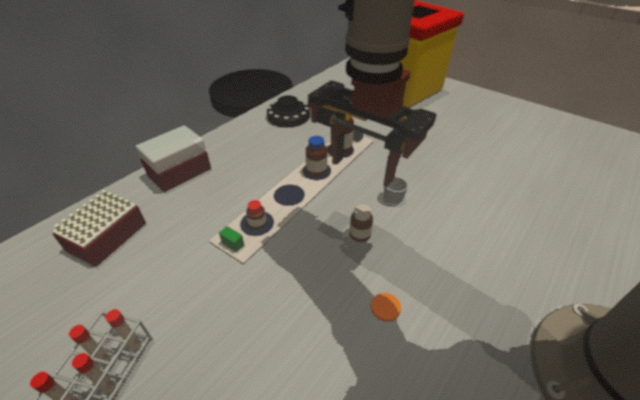

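Red stands centred on pad_1 at (255,215). White is still at (361,222), and the gripper is above it.

Request:
carry_out --targets '[[[-0.007,0.009,0,-0.7,0,-1,-1],[0,0,0,-0.1,0,-2,-1],[0,0,0,-0.1,0,-2,-1],[0,0,0,-0.1,0,-1,-1],[0,0,0,0,0,-0.3,-1],[0,0,0,0,0,0,-1]]]'

```text
time_s: 23.78
eef_pos: [0.4406, 0.0055, 0.0927]
tcp_rot: [0.003, 0.681, 0.733, 0.001]
ft_force: [0.4, 0.6, 1.0]
gripper_width: 1.0
```

```bash
python3 rem.py .434 -.001 .024
```

```text
t 23.7833 pos [0.4406 0.0055 0.0927] rem cm [-0.66 -0.65 -6.87] rv [ 0.002  0.006 -0.009] q [-0.58  0.33  0.5   2.25 -0.27  0.61  0.2 ] w 1.0 F [0.4 0.6 1. ]
```

Request:
carry_out --targets '[[[0,0.006,-0.009,-0.6,-0.5,-0.5,-1],[0,0,0,-0.2,-0.2,-1.5,-1],[0,0,0,-0.1,0,-1.7,-1],[0,0,0,-0.1,0,-1,-1],[0,0,0,0,0,-0.3,-1],[0,0,0,0,0,0,-1]]]'

```text
time_s: 24.28
eef_pos: [0.4328, -0.0014, 0.0415]
tcp_rot: [0.002, 0.684, 0.73, 0.0]
ft_force: [-0.6, 0.5, -0.3]
gripper_width: 0.999
```

```bash
python3 rem.py .434 -.001 .024
```

```text
t 24.2833 pos [ 0.4328 -0.0014  0.0415] rem cm [ 0.12  0.04 -1.75] rv [ 0.003  0.003 -0.   ] q [-0.49  0.43  0.42  2.29 -0.37  0.48  0.29] w 0.999 F [-0.6  0.5 -0.3]
```

Request:
carry_out --targets '[[[0.003,0.003,0,0.1,0,-0.7,-1],[0,0,0,0,0,-0.5,-1],[0,0,0,0,0,-0.2,-1],[0,0,0,0,0,0,-1],[0,0,0,0,0,0,-1]]]'

```text
time_s: 24.7
eef_pos: [0.4358, -0.0013, 0.0279]
tcp_rot: [0.001, 0.684, 0.73, 0.002]
ft_force: [0.4, -1.0, 0.6]
gripper_width: 1.004
```

```bash
python3 rem.py .434 -.001 .024
```

```text
t 24.7 pos [ 0.4358 -0.0013  0.0279] rem cm [-0.18  0.03 -0.39] rv [-0.001  0.003  0.   ] q [-0.46  0.46  0.39  2.28 -0.4   0.45  0.32] w 1.004 F [ 0.4 -1.   0.6]
```

Request:
carry_out --targets '[[[0,0.003,0,-0.2,0,-0.3,-1],[0,0,0,0,0,0,1],[0,0,0,0,0,0,1],[0,0,0,0,0,0,1],[0,0,0,0,0,0,1],[0,0,0,0,0,0,1],[0,0,0,0,0,0,1],[0,0,0,0,0,0,1],[0,0,0,0,0,0,1],[0,0,0,0,0,0,1]]]'

```text
time_s: 25.53
eef_pos: [0.4342, -0.001, 0.0255]
tcp_rot: [-0.0, 0.684, 0.73, 0.001]
ft_force: [0.8, -0.8, -0.8]
gripper_width: 0.471
```

```bash
python3 rem.py .6096 .0069 .17
```

```text
t 25.5333 pos [ 0.4342 -0.001   0.0255] rem cm [17.54  0.79 14.45] rv [-0.002  0.002 -0.   ] q [-0.46  0.47  0.38  2.29 -0.4   0.45  0.32] w 0.471 F [ 0.8 -0.8 -0.8]
```

Request:
carry_out --targets '[[[0,0,0,0,0,1.5,1],[0,0,0,0,0,3,1],[0,0,0,0,0,3.5,1],[0,0,0,0,0,2,1],[0,0,0,1,0,1,1],[0,0,0,2.5,0.2,0,1],[0,0,0,3,0.2,0,1],[0,0,0,3,0.2,0,1],[0,0,0,3,0.2,0,1],[0,0,0,2.5,0,0,1],[0,0,0,1.5,0,0,1],[0,0,0,0.5,0,0,1],[0,0,0,0,0,0,1]]]'

```text
time_s: 26.62
eef_pos: [0.6046, 0.0076, 0.1381]
tcp_rot: [-0.004, 0.683, 0.73, -0.002]
ft_force: [0.3, -0.2, -1.6]
gripper_width: 0.475
```

```bash
python3 rem.py .6096 .0069 .0335
```

```text
t 26.6167 pos [0.6046 0.0076 0.1381] rem cm [  0.5   -0.07 -10.46] rv [-0.003 -0.009 -0.001] q [-0.49  0.52  0.51  1.84 -0.32  0.88  0.24] w 0.475 F [ 0.3 -0.2 -1.6]
```

Request:
carry_out --targets '[[[-0.003,-0.009,0,0.4,0,-1,1],[0,0,0,0,0,-2,1],[0,0,0,0,0,-2,1],[0,0,0,0,0,-1,1],[0,0,0,0,0,-0.3,1],[0,0,0,0,0,0,1]]]'

```text
time_s: 27.12
eef_pos: [0.6023, 0.0071, 0.0727]
tcp_rot: [-0.002, 0.684, 0.73, -0.001]
ft_force: [-0.0, 1.0, -0.6]
gripper_width: 0.473
```

```bash
python3 rem.py .6096 .0069 .0335
```

```text
t 27.1167 pos [0.6023 0.0071 0.0727] rem cm [ 0.73 -0.02 -3.92] rv [-0.001 -0.004 -0.   ] q [-0.46  0.6   0.46  1.88 -0.38  0.76  0.28] w 0.473 F [-0.   1.  -0.6]
```

Request:
carry_out --targets '[[[0,-0.004,0,0.5,0,-0.5,1],[0,0,0,0.2,0,-0.8,1],[0,0,0,0,0,-0.8,1],[0,0,0,0,0,-0.3,1],[0,0,0,0,0,0,1],[0,0,0,0,0,0,1]]]'

```text
time_s: 27.62
eef_pos: [0.611, 0.0071, 0.0491]
tcp_rot: [0.001, 0.684, 0.73, 0.002]
ft_force: [0.9, 0.3, -0.5]
gripper_width: 0.473
```

```bash
python3 rem.py .6096 .0069 .0335
```

```text
t 27.6167 pos [0.611  0.0071 0.0491] rem cm [-0.14 -0.02 -1.56] rv [-0.002  0.003  0.   ] q [-0.44  0.64  0.44  1.87 -0.4   0.71  0.3 ] w 0.473 F [ 0.9  0.3 -0.5]
```

Request:
carry_out --targets '[[[0,0.003,0,-0.15,0,-0.6,1],[0,0,0,0,0,-0.4,1],[0,0,0,0,0,-0.2,1],[0,0,0,0,0,-0.1,1],[0,0,0,0,0,0,1],[0,0,0,0,0,0,1]]]'

```text
time_s: 28.12
eef_pos: [0.6096, 0.0071, 0.0351]
tcp_rot: [-0.0, 0.684, 0.73, 0.001]
ft_force: [-0.3, -0.4, -0.9]
gripper_width: 0.472
```

```bash
python3 rem.py .6096 .0069 .0335
```

```text
t 28.1167 pos [0.6096 0.0071 0.0351] rem cm [-0.   -0.02 -0.16] rv [-0.002  0.001  0.   ] q [-0.43  0.66  0.43  1.88 -0.41  0.69  0.31] w 0.472 F [-0.3 -0.4 -0.9]
```

Request:
carry_out --targets '[[[0,0,0,0,0,-0.15,1],[0,0,0,0,0,-0.08,1],[0,0,0,0,0,0,1],[0,0,0,0,0,0,1]]]'

```text
time_s: 28.45
eef_pos: [0.6102, 0.007, 0.0339]
tcp_rot: [-0.0, 0.684, 0.729, 0.001]
ft_force: [0.5, -0.4, -1.0]
gripper_width: 0.471
```

```bash
python3 rem.py .6096 .0069 .0335
```

```text
t 28.45 pos [0.6102 0.007  0.0339] rem cm [-0.06 -0.01 -0.04] rv [-0.002  0.002  0.   ] q [-0.43  0.66  0.43  1.88 -0.42  0.69  0.31] w 0.471 F [ 0.5 -0.4 -1. ]
```

Release, rise, and back away towards the robot and up, clear of everything.

Request:
carry_out --targets '[[[0,0,0,0,0,-0.04,1],[0,0,0,0,0,0,-0.3],[0,0,0,0,0,0,-1],[0,0,0,0,0,0,-1],[0,0,0,0,0,0,-1],[0,0,0,0,0,0,-1],[0,0,0,0,0,0,-1],[0,0,0,0,0,1,-1],[0,0,0,0,0,2,-1],[0,0,0,0,0,3,-1],[0,0,0,0,0,3,-1],[0,0,0,0,0,3,-1],[0,0,0,-1,0.5,3,-1],[0,0,0,-2.5,1.5,1,-1],[0,0,0,-2.5,2,0,-1],[0,0,0,-2.5,2,0,-1],[0,0,0,-2,2,0,-1],[0,0,0,-1,1,0,-1],[0,0,0,0,0,0,-1],[0,0,0,0,0,0,-1]]]'

```text
time_s: 30.12
eef_pos: [0.4904, 0.0963, 0.2097]
tcp_rot: [0.001, 0.686, 0.727, 0.005]
ft_force: [0.3, -0.2, -0.1]
gripper_width: 1.001
```

```bash
python3 rem.py .45 .1 .2;python3 - <<'E'
from h import *
c=cam("top");cv2.imwrite("pics/t5.png",c["frame"])
for col in("blue","yellow","red"):
  for ce,s in blobs(c,col,60): print(col,ce,s[4],ray(c,*ce,H[col]+.008))
cv2.imwrite("pics/t5c.png",cv2.resize(c["frame"][130:270,220:450],None,fx=3.4,fy=3.4))
c=cam("side");cv2.imwrite("pics/s5.png",c["frame"])
E
```

```text
t 30.1167 pos [0.4904 0.0963 0.2097] rem cm [-4.04  0.37 -0.97] rv [-0.006  0.009  0.006] q [-0.8   0.23  0.57  2.03 -0.16  0.91 -0.09] w 1.001 F [ 0.3 -0.2 -0.1]
blue [359.5 163.6] 147 [ 0.61583185 -0.09084342  0.092     ]
yellow [408.  159.1] 250 [ 0.62116504 -0.19353726  0.112     ]
red [603.5 126.1] 3975 [ 0.70207169 -0.66226249  0.058     ]
```

View pics/t5c.png

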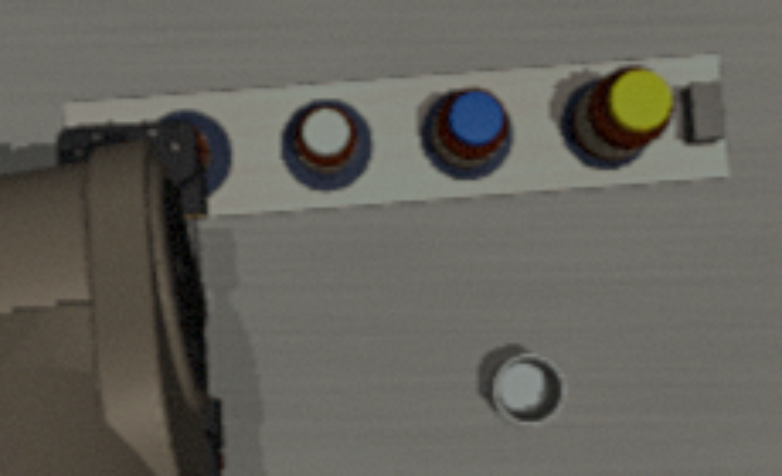

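View pics/s5.png

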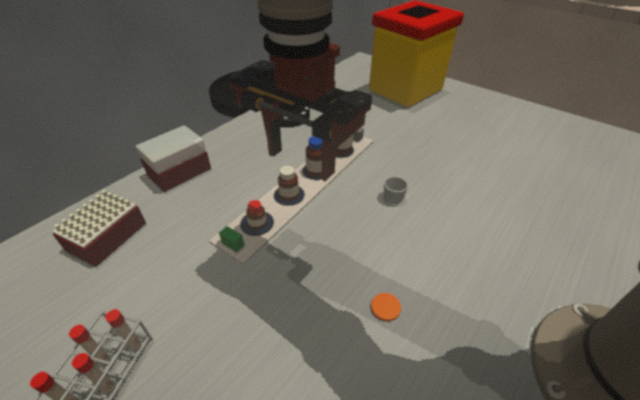

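All four stand upright and centred: white's cap is at about (316,168) and the cup's rim at (375,244), unmoved. Red on pad_1 is seen in the side view at (255,215). Nothing is touched.

```bash
python3 - <<'E'
from h import *
c=cam("top");print(ray(c,315.6,168.4,.074),abs(robot.state()["joint_velocities"]).max(),robot.finish_job())
E
```

```text
the job is handed in; nothing more can be done
[0.60902851 0.00606021 0.074     ] 0.010197299516526863 None
```

The four bottles stand in height order on the rail, starting at the green block at the left end: red on pad_1, white on pad_2, blue on pad_3 and yellow on pad_4. I placed each one with a single pick and handed the job in at about 30 s of the 99 s allowed.

**Placing:** in the top view, each cap is within about 2 mm of its pad centre, which is about as good as the camera calibration. All four look upright in the side view.

**Red:** the arm hid red in the last top view. Its 1 mm top-view reading is from just after I placed it; the last side view still shows it upright on pad_1.

**Cup and arm:** the steel cup's rim is at the same pixels as at the start. The gripper was open and clear of everything at hand-in, and the wrist forces printed after each move stayed under about 4 N.

No checks failed or disagreed.

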